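# Start the logger in the clay curing box

### The job

Using only the fingertips, without pinching or gripping anything, flip the lid of the terracotta-lidded curing box up by its tab and over past upright, so that it stays open by its own weight; then press the red button on the logger inside all the way down and let it spring back. Leave the charcoal-lidded box shut and the other things on the bench where they are.

Things in the scene. Friction and masses are not known exactly. Their poses are not given: they have to be found in the camera images.
- clay_box: terracotta-lidded curing box: plywood, fixed to the bench, 130 (x) x 200 (y) x 80 mm high, walls 8 mm; origin at the centre of its underside, z up, its x axis points from the front (where the lid's tab sticks out) to the hinge side
- clay_lid (a joint): angle (rad) of the lid of the terracotta-lidded box: 0 shut, about 1.57 upright, 1.95 resting open against its stop, leaning back past the hinge. Turns freely on the hinge; weighs 0.2 to 0.35 kg, falls shut if let go before upright, falls open once past it
- clay_tab (a point): middle of the front edge of the tab of that lid, at its underside: 166 mm from the hinge line, 80.5 mm above the bench when shut; turns with the lid. The lid is a 4 mm wooden plate with a 5 mm terracotta panel on top; the flat tab in the middle of its front edge is 90 mm wide and reaches 36 mm beyond the box's front wall, free air below it
- clay_hinge (a point): on the hinge line of the terracotta lid, mid-width, at the lid's underside, 80.5 mm above the bench; moves not as the lid turns; its x axis lies in the lid, pointing from tab to hinge
- clay_button_top (a point): centre of the top of the red push button on the white logger inside the terracotta-lidded box, 60 mm above the bench, reached from straight above with the lid open, 73 mm from the hinge plane; button 22 mm across
- clay_button (a joint): travel of that button (m): 0 released, 0.006 fully down, pressed downwards; springs back, about 5 N fully down
- char_box: charcoal-lidded curing box: plywood, fixed to the bench, 130 (x) x 200 (y) x 80 mm high, walls 8 mm; origin at the centre of its underside, z up, its x axis points from the front (where the lid's tab sticks out) to the hinge side
- char_lid (a joint): angle (rad) of the lid of the charcoal-lidded box: 0 shut, about 1.57 upright, 1.95 resting open against its stop, leaning back past the hinge. Turns freely on the hinge; weighs 0.2 to 0.35 kg, falls shut if let go before upright, falls open once past it
- char_tab (a point): middle of the front edge of the tab of that lid, at its underside: 166 mm from the hinge line, 80.5 mm above the bench when shut; turns with the lid. The lid is a 4 mm wooden plate with a 5 mm charcoal panel on top; the flat tab in the middle of its front edge is 90 mm wide and reaches 36 mm beyond the box's front wall, free air below it
- char_button (a joint): travel of the like button in the charcoal-lidded box (m), 0 released, 0.006 fully down
- core: ochre earth core sample, an upright cylinder 50 mm across, 70 mm tall, at the far side of the boxes; origin at the centre of its underside
- brick: dark brown sample brick 80 x 45 x 30 mm lying towards the robot; origin at the centre of its underside
- bowl: white bowl 100 mm across, 50 mm tall, at the left; origin at the centre of its underside
- jar: closed jar 50 mm across, 80 mm tall, at the far right; origin at the centre of its underside
- trowel: flat spatula lying at the right; origin at its underside
- brush: brush lying at the left; origin at its underside

How it is judged:
By the outcome, as a careful person would: the job done as asked, in the order asked, and still so for the second after the job is handed in, with the robot touching nothing.
It also fails if it takes over 45 s, if anything falls off the work surface, if the arm or the gripper's body presses on something with over 40 N, if the wrist force passes 120 N, or if a joint passes its speed limit or range.

### The arm

A 6-joint arm with a two-finger parallel gripper is mounted at the origin on the work surface. World frame = base frame: x ahead of the robot, y to its left, z up, the work surface at z = 0. Lengths are in m, angles in degrees, forces in N, time in s.
With the tool pointing down it reaches from about 0.375 to 0.9 m from the base axis. Payload 3.1 kg.
Tool frame: the origin (TCP) lies at the very end of the fingers, on their centre line; the grasp point (between the pads) lies behind it (bot.grip_depth is the z of the grasp point in the tool frame, in m); z points along the fingers, y is the direction in which the jaws open and shut (so a half turn about z gives the same grasp; the last joint's range is limited). The gripper opens to 87 mm and grips with 3 to 60 N. Pads are 19 mm wide; open, the fingers measure 117 mm over their backs; the gripper's body (75 mm by 190 mm) begins 51 mm behind the grasp point.
Start: joints at [-10.227, 30.224, 82.088, -0, 67.689, -10.227], TCP at [0.625, 0, 0.223] pointing down, gripper open.
Joint ranges: [-176.69, 176.69], [-43.24, 126.21], [12.49, 139.97], [-82, 262], [0, 151.66], [-163.58, 163.58]. Speed limits (degrees/s): [159.86, 159.86, 180, 180, 180, 180].

### API

Orientations are given as a 3x3 rotation matrix whose columns are the frame's x, y, z axes.
In Python, from rig import bot, vision gives the robot as it stands. The module is installed in compiled form; this text tells all that it offers.
- The arm moves only by the shell command python3 -m jog 'ROWS'. ROWS is JSON, a list of rows, each a list of 3 entries, a list of its own where there are three numbers: the shift along the tool's x, y, z in mm, then the turn, a rotation vector about the tool's x, y, z in degrees, then the closure, from 0 (fully open) to 1 (shut). In form: [[[dx, dy, dz], [wx, wy, wz], fingers], ...]. A call has 1 to 12 rows; each row is the pose to reach, as a shift and turn from the pose commanded when the call began, along the tool's axes at that moment; what a row does not reach only later rows make up. A row lasts 1/12 s, in which the tool goes at most 41.7 mm and 7.16 degrees, less where a joint would pass 70% of its speed; a pose out of reach is approached as far as the arm can. A call with a gripper value outside its range is refused whole. The fingers move at their own pace and stop on an object; the grip force is fixed at half the most. Time passes only in rows, so rows that repeat a pose let the fingers close. It gives the time, the measured TCP pose, the force and the opening at its end, in the units of the state.
- bot.read_state(): the state, without advancing time (a new reading comes with each control period).
- vision.capture(name): name is "scene" or "side" or "wrist"; returns the picture (420x560x3 uint8, red, green, blue); there is no depth.
- vision.camera_info(name): a dict with "intrinsics" (3x3 intrinsics, pixels), "camera_from_world" (4x4, takes a point from world to camera coordinates); the wrist camera has in their place "mount" (4x4, takes a point from camera to tool coordinates, whose origin is the TCP and whose axes are the flange's). Camera axes: x right, y up, looking along -z (the intrinsics and any distortion apply to the point x, -y, -z); pixel columns grow to the right and rows downward; lengths in m; the calibration is good to about 2 mm. A picture is of the moment at which its call begins: read the wrist's pose just before it. camera_info takes no time and is no camera call.
- bot.hand_in(): hands the job in, once; it reports no verdict.
The state is a dict: "time_s": time; "joint_positions": joint angles; "qvel": joint speeds; "tau": joint torques, N m; "position": TCP position; "tcp_rot": TCP orientation; "force": force on the tool from outside, world axes, zero at the start; "moment": the same for the moment, N m; "opening": opening from 0.0 (shut) to 1.0 (fully open).
Only numpy, scipy, OpenCV 4.12 (cv2) and the standard library are available. Lean on these libraries where they do the work, as an engineer would, in place of code of your own. Each camera call takes 0.05 s, during which the arm holds its last target. There are 200 camera calls.

## Working session

There is one attempt and no reset: what is moved stays moved. The work goes in short steps, Python scripts to look and compute and a shell command to move; the robot and the scene stay as the last step left them, time stands still between calls to the robot, and variables do not carry over. Pictures are saved under pics/ and viewed, about 8 in all and at most 12, crops included, and the job is handed in when it is done.

```bash
mkdir -p pics; python3 - <<'E'
from rig import bot, vision
import cv2,numpy as np
for n in("scene","side"):
    im=vision.capture(n); cv2.imwrite(f"pics/{n}1.png",cv2.resize(im[:,:,::-1],(800,600),interpolation=cv2.INTER_CUBIC)); np.save(n+".npy",im)
    i=vision.camera_info(n); print(n,i)
print(bot.read_state(),bot.grip_depth, vision.camera_info("wrist"))
E
```

```text
scene {'intrinsics': array([[538.2264213 ,   0.        , 275.41238975],
       [  0.        , 538.2264213 , 211.57413649],
       [  0.        ,   0.        ,   1.        ]]), 'camera_from_world': array([[ 0.4474575 ,  0.89416195, -0.01600606, -0.26138898],
       [-0.64557724,  0.33534263,  0.68613071,  0.31208508],
       [ 0.61887949, -0.29668119,  0.72730217, -1.83409844],
       [ 0.        ,  0.        ,  0.        ,  1.        ]])}
side {'intrinsics': array([[382.41800853,   0.        , 284.30078458],
       [  0.        , 382.41800853, 200.62096477],
       [  0.        ,   0.        ,   1.        ]]), 'camera_from_world': array([[ 0.99612619, -0.086338  ,  0.016684  , -0.54639529],
       [ 0.03525076,  0.56588449,  0.82373062, -0.08583373],
       [-0.08056047, -0.81995152,  0.56673584, -1.18145016],
       [ 0.        ,  0.        ,  0.        ,  1.        ]])}
{'time_s': 0.1, 'joint_positions': array([-1.02272174e+01,  3.02727995e+01,  8.21480871e+01, -3.95291203e-03,
        6.76884330e+01, -1.02281014e+01]), 'qvel': array([ 0.04755821, -0.13565686, -0.18194167,  0.06189
[... 401 characters left out ...]
e-03, -9.99998178e-01]]), 'force': array([-0.33443028,  0.29829621,  0.51830523]), 'moment': array([ 0.03836145, -0.01124209, -0.01033893]), 'opening': 0.9982287308335714} -0.0187 {'intrinsics': array([[342.19927117,   0.        , 281.04096964],
       [  0.        , 342.19927117, 209.52285935],
       [  0.        ,   0.        ,   1.        ]]), 'mount': array([[-2.20101179e-04,  9.60375136e-01,  2.78710513e-01,
         7.63326745e-02],
       [ 9.99999253e-01,  5.46374305e-04, -1.09297378e-03,
        -2.27573204e-05],
       [-1.20194511e-03,  2.78710064e-01, -9.60374539e-01,
        -1.63086725e-01],
       [ 0.00000000e+00,  0.00000000e+00,  0.00000000e+00,
         1.00000000e+00]])}
```

View pics/scene1.png

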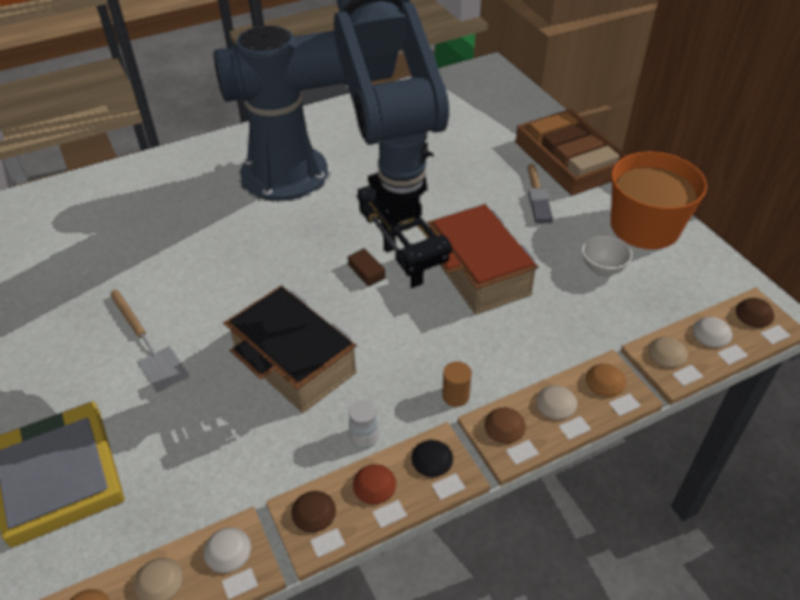

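View pics/side1.png

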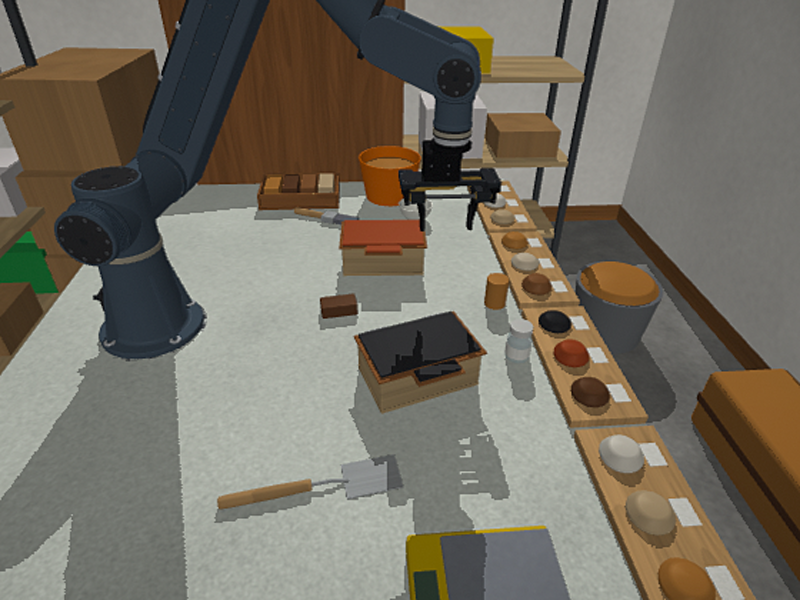

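Scene: terracotta lid, panel corners about (485,207), (535,267), (475,282) and (435,222). Its tab is at the left, beside the gripper. Side: the same lid has corners about (342,222), (424,221), (427,247) and (341,247), with the tab at (365–402,250). The tab faces -y.

```bash
cat > h.py <<'E'
import numpy as np
from rig import bot, vision
def ray(n,u,v,z,s=0.7):
    i=vision.camera_info(n);K=i["intrinsics"]
    if n=="wrist":
        st=bot.read_state();T=np.eye(4);T[:3,:3]=st["tcp_rot"];T[:3,3]=st["position"];W=T@i["mount"]
    else: W=np.linalg.inv(i["camera_from_world"])
    d=np.linalg.inv(K)@[u*s,v*s,1];d=W[:3,:3]@[d[0],-d[1],-d[2]];c=W[:3,3]
    return (c+d*(z-c[2])/d[2]).round(4)
def proj(n,p):
    i=vision.camera_info(n);q=i["camera_from_world"]@np.r_[p,1];K=i["intrinsics"]
    return K[:2,:2]@[q[0]/-q[2],-q[1]/-q[2]]+K[:2,2]
E
python3 - <<'E'
from h import *
import cv2
for n,P in(("scene",[(485,207),(535,267),(475,282),(435,222)]),("side",[(342,222),(424,221),(427,247),(341,247),(365,252),(402,252)])):
    for p in P: print(n,p,ray(n,*p,.0895))
for n,(x,y,w,h) in {"scene":(270,130,120,90),"side":(220,135,100,75)}.items():
    im=np.load(n+".npy")[y:y+h,x:x+w,::-1]; cv2.imwrite(f"pics/{n}c.png",cv2.resize(im,(560,420),interpolation=cv2.INTER_CUBIC))
a,b=cv2.imread("pics/scenec.png"),cv2.imread("pics/sidec.png")
cv2.imwrite("pics/both.png",cv2.resize(np.vstack([a,b]),(448,672))[:600] if 0 else np.hstack([cv2.resize(a,(400,300)),cv2.resize(b,(400,300))]))
E
```

```text
scene (485, 207) [0.4252 0.2933 0.0895]
scene (535, 267) [0.6222 0.2849 0.0895]
scene (475, 282) [0.6042 0.1628 0.0895]
scene (435, 222) [0.4188 0.1788 0.0895]
side (342, 222) [0.407  0.2886 0.0895]
side (424, 221) [0.6179 0.2826 0.0895]
side (427, 247) [0.61   0.1503 0.0895]
side (341, 247) [0.4059 0.1622 0.0895]
side (365, 252) [0.4621 0.1358 0.0895]
side (402, 252) [0.5486 0.1307 0.0895]
```

View pics/both.png

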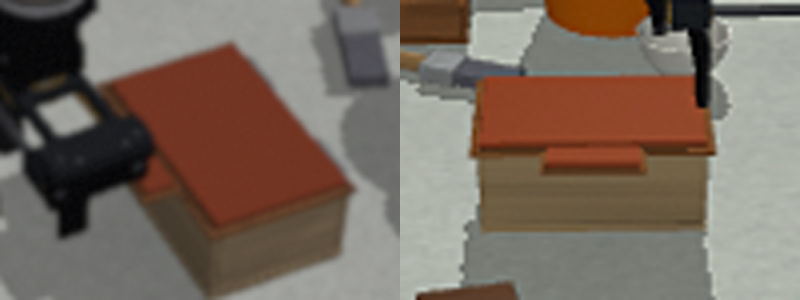

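The crop shows the terracotta box turned only about 3°, its tab in the middle of the front edge towards -y. I'll go to a stand-off in front of the tab with the fingers shut and the tool tilted 45° towards +y, then look.

```bash
python3 -m jog '[[[10,-30,0],[0,7,0],1],[[20,-60,10],[0,14,0],1],[[30,-90,20],[0,21,0],1],[[40,-120,30],[0,28,0],1],[[40,-120,40],[0,35,0],1],[[40,-120,50],[0,42,0],1],[[40,-120,50],[0,45,0],1],[[40,-120,50],[0,45,0],1],[[40,-120,50],[0,45,0],1],[[40,-120,50],[0,45,0],1]]'
python3 - <<'E'
from h import *
import cv2
st=bot.read_state();print(st["joint_positions"],st["position"])
w=vision.capture("wrist");s=vision.capture("scene");d=vision.capture("side")
np.save("w2.npy",w)
cv2.imwrite("pics/w2.png",cv2.resize(w[:,:,::-1],(800,600),interpolation=cv2.INTER_CUBIC))
a=cv2.resize(s[100:220,240:400,::-1],(400,300),interpolation=cv2.INTER_CUBIC);b=cv2.resize(d[120:210,210:330,::-1],(400,300),interpolation=cv2.INTER_CUBIC)
cv2.imwrite("pics/sd2.png",np.hstack([a,b]))
for t in(.0805,):print(ray("side",220+595/4,135+172/4,t,1.))
E
```

```text
time_s: 0.93
position: [0.505, 0.0404, 0.1728]
tcp_rot: [[-0.001, 1.0, -0.0], [0.708, 0.001, 0.706], [0.706, 0.0, -0.708]]
force: [-0.1, 0.5, 0.2]
opening: 0.325
[-31.12737747  35.34905787 101.78714946  38.88740153  74.31288389
 -52.81606294] [0.50500006 0.040382   0.17281955]
[0.8457 0.1178 0.0805]
```

View pics/w2.png

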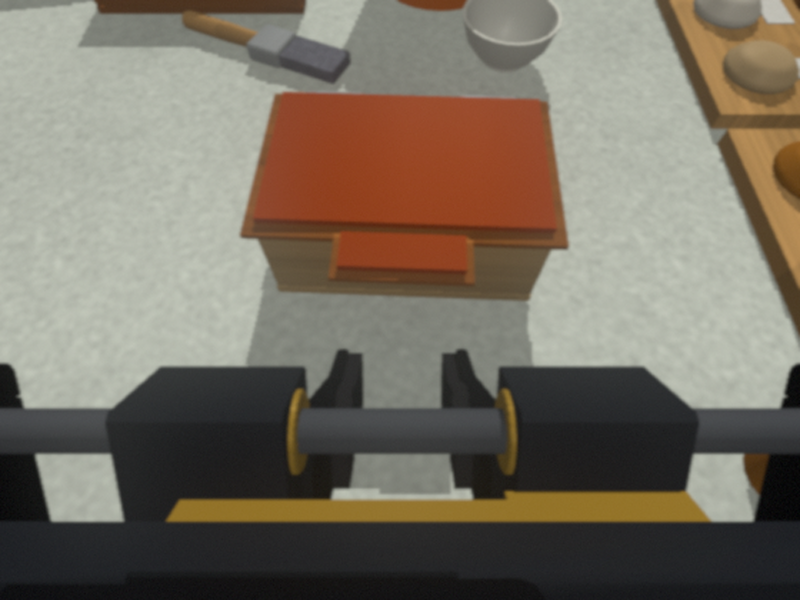

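View pics/sd2.png

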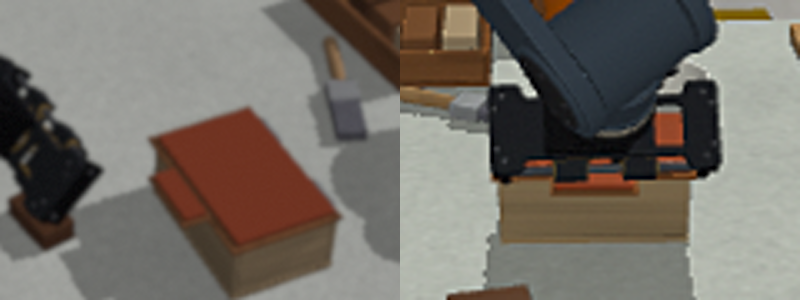

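Wrist view: plate front corners are at (244,236) and (566,244), the tab's front edge runs (331,277)–(473,282), and the back panel corners are (278,94) and (547,101). The fingers are still closing.

```bash
python3 - <<'E'
from h import *
for u,v,z in[(244,236,.0845),(566,244,.0845),(331,277,.0805),(473,282,.0805),(278,94,.0895),(547,101,.0895),(258,222,.0895),(557,231,.0895)]:print(u,v,ray("wrist",u,v,z))
print("scene tab", [ray("scene",240+x*.4,100+y*.4,.0845,1.) for x,y in[(152,180),(190,221)]])
print("side tab", ray("side",210+(595-400)*.3,120+193*.3,.0805,1.))
print("brick",ray("side",338,306,.03))
E
```

```text
244 236 [0.4031 0.1687 0.0845]
566 244 [0.6113 0.1631 0.0845]
331 277 [0.4611 0.1402 0.0805]
473 282 [0.5501 0.1369 0.0805]
278 94 [0.4102 0.2989 0.0895]
547 101 [0.6159 0.2921 0.0895]
258 222 [0.4124 0.1762 0.0895]
557 231 [0.605  0.1697 0.0895]
scene tab [array([0.4716, 0.1381, 0.0845]), array([0.5493, 0.1434, 0.0845])]
side tab [0.5057 0.1385 0.0805]
brick [0.3981 0.0077 0.03  ]
```

```bash
python3 -m jog '[[[-15,1,30],[0,0,0],1],[[-31,1,63],[0,0,0],1],[[-47,1,95],[0,0,0],1],[[-62,1,126],[0,0,0],1],[[-62,1,126],[0,0,0],1],[[-50,1,138],[0,0,0],1],[[-37,1,150],[0,0,0],1],[[-25,1,163],[0,0,0],1],[[-13,1,175],[0,0,0],1],[[-13,1,175],[0,0,0],1]]'
python3 - <<'E'
from h import *
import cv2
d=vision.capture("side");s=vision.capture("scene");print(bot.read_state()["joint_positions"])
a=cv2.resize(s[100:220,240:400,::-1],(400,300),interpolation=cv2.INTER_CUBIC);b=cv2.resize(d[120:210,210:330,::-1],(400,300),interpolation=cv2.INTER_CUBIC)
cv2.imwrite("pics/sd3.png",np.hstack([a,b]))
E
```

```text
time_s: 1.92
position: [0.5056, 0.157, 0.042]
tcp_rot: [[-0.004, 1.0, -0.001], [0.707, 0.004, 0.707], [0.707, 0.002, -0.707]]
force: [-0.5, 0.9, 0.8]
opening: 0.004
[-19.45530966  48.78244889 107.15155865  52.96548457  56.58390933
 -62.81279925]
```

View pics/sd3.png

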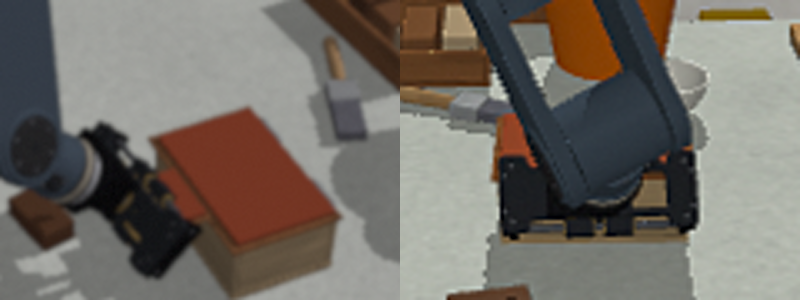

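Both views show the fingertips under the tab and clear of the front wall. Next I'll work out the arc in tool axes.

```bash
python3 - <<'E'
import numpy as np
for f in list(range(-9,106,6)):
    a=np.radians(f);y=304-150*np.cos(a)-156;z=80.5+150*np.sin(a)-41
    print(f,round(.707*(y+z)),round(.707*(y-z)))
E
```

```text
-9 11 -11
-3 21 -24
3 32 -35
9 44 -45
15 58 -53
21 72 -60
27 86 -66
33 101 -70
39 117 -72
45 133 -73
51 148 -72
57 164 -70
63 179 -66
69 194 -60
75 208 -53
81 221 -45
87 233 -35
93 244 -24
99 254 -11
105 262 2
```

```bash
python3 -m jog '[[[11,0,-11],[0,0,0],1],[[21,0,-24],[0,0,0],1],[[32,0,-35],[0,0,0],1],[[44,0,-45],[0,0,0],1],[[58,0,-53],[0,0,0],1],[[72,0,-60],[0,0,0],1],[[86,0,-66],[0,0,0],1],[[101,0,-70],[0,0,0],1],[[117,0,-72],[0,0,0],1],[[133,0,-73],[0,0,0],1],[[133,0,-73],[0,0,0],1]]'
python3 - <<'E'
from h import *
import cv2
d=vision.capture("side");s=vision.capture("scene");print(bot.read_state()["joint_positions"])
a=cv2.resize(s[70:220,240:440,::-1],(400,300),interpolation=cv2.INTER_CUBIC);b=cv2.resize(d[90:210,200:360,::-1],(400,300),interpolation=cv2.INTER_CUBIC)
cv2.imwrite("pics/sd4.png",np.hstack([a,b]))
E
```

```text
time_s: 2.93
position: [0.5068, 0.1969, 0.1881]
tcp_rot: [[-0.004, 1.0, 0.003], [0.708, 0.001, 0.707], [0.707, 0.005, -0.708]]
force: [-0.3, -0.4, 0.1]
opening: 0.003
[-14.89632751  32.5760202  105.41131149  48.33548736  66.03262665
 -45.11574145]
```

View pics/sd4.png

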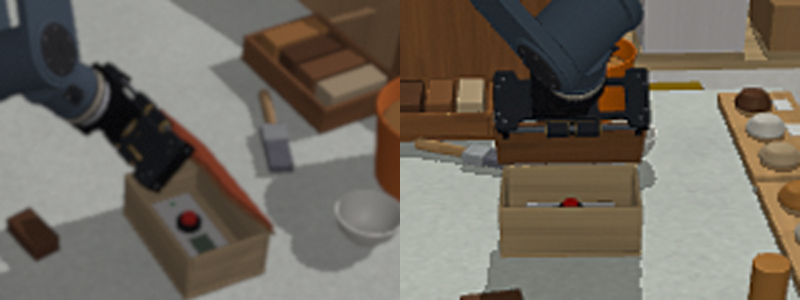

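The lid rests on the fingertips at about 50°, and the red button is visible inside. I'll continue past upright.

```bash
python3 -m jog '[[[15,0,1],[0,0,0],1],[[31,0,3],[0,0,0],1],[[46,0,7],[0,0,0],1],[[61,0,13],[0,0,0],1],[[75,0,20],[0,0,0],1],[[88,0,28],[0,0,0],1],[[94,0,33],[0,0,0],1],[[100,0,38],[0,0,0],1],[[106,0,43],[0,0,0],1],[[111,0,49],[0,0,0],1],[[116,0,55],[0,0,0],1],[[121,0,62],[0,0,0],1]]'
python3 - <<'E'
from h import *
import cv2
d=vision.capture("side");s=vision.capture("scene");print(bot.read_state()["joint_positions"])
a=cv2.resize(s[70:220,240:440,::-1],(400,300),interpolation=cv2.INTER_CUBIC);b=cv2.resize(d[90:210,200:360,::-1],(400,300),interpolation=cv2.INTER_CUBIC)
cv2.imwrite("pics/sd5.png",np.hstack([a,b]))
E
```

```text
time_s: 4.03
position: [0.5061, 0.3268, 0.2267]
tcp_rot: [[0.001, 1.0, 0.0], [0.707, -0.001, 0.707], [0.707, -0.0, -0.707]]
force: [0.7, -0.3, -0.5]
opening: 0.007
[ 4.95161816e-02  2.92702243e+01  1.02113849e+02  5.30869968e+01
  6.21872225e+01 -3.19024980e+01]
```

View pics/sd5.png

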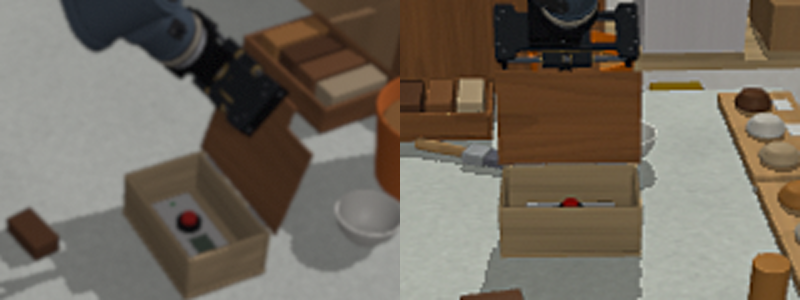

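The lid leans back past upright. The button is at (188,219) in the left crop and (571,203) in the right one.

```bash
python3 - <<'E'
from h import *
print(ray("scene",334,178.5,.06,1.),ray("side",268.4,171.2,.06,1.))
E
python3 -m jog '[[[-10,0,-10],[0,0,0],1],[[-25,0,-25],[0,0,0],1],[[-45,0,-45],[0,-7,0],1],[[-65,0,-65],[0,-14,0],1],[[-80,0,-80],[0,-21,0],1],[[-80,0,-80],[0,-28,0],1],[[-80,0,-80],[0,-33,0],1],[[-80,0,-80],[0,-33,0],1],[[-80,0,-80],[0,-33,0],1]]'
python3 - <<'E'
from h import *
import cv2
w=vision.capture("wrist")
cv2.imwrite("pics/w6.png",cv2.resize(w[:,:,::-1],(800,600),interpolation=cv2.INTER_CUBIC))
st=bot.read_state();print(st["position"],st["joint_positions"])
E
```

```text
[0.5163 0.2221 0.06  ] [0.5094 0.2186 0.06  ]
time_s: 4.88
position: [0.5055, 0.2143, 0.2271]
tcp_rot: [[-0.003, 1.0, -0.0], [0.978, 0.003, 0.21], [0.21, 0.0, -0.978]]
force: [0.3, -0.9, -0.7]
opening: 0.004
[0.50531512 0.21354054 0.22659323] [ 4.32172333 22.93105148 96.2216048  13.86426386 60.73652106 -2.53117981]
```

View pics/w6.png

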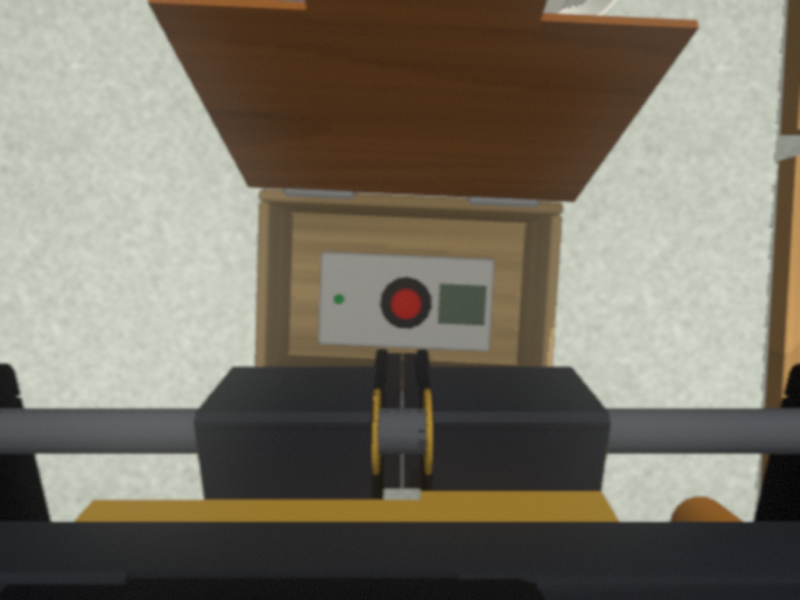

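Wrist view: the lid stays open without being touched. The red button's centre is at (406,304), inside its black collar.

```bash
python3 - <<'E'
from h import *
b=ray("wrist",406,304,.06);print(b)
print(ray("wrist",260,190,.08),ray("wrist",562,203,.08))
st=bot.read_state();t=np.r_[b[:2],.075]
print(st["tcp_rot"].T@(t-st["position"])*1e3)
E
```

```text
[0.5086 0.2265 0.06  ]
[0.4134 0.3023 0.08  ] [0.61   0.2942 0.08  ]
[-19.09428875   3.49028361 150.93863404]
```

```bash
python3 -m jog '[[[-2,2,20],[0,-6,0],1],[[-5,3,45],[0,-12,0],1],[[-9,3.5,75],[0,-12,0],1],[[-13,3.5,105],[0,-12,0],1],[[-16,3.5,130],[0,-12,0],1],[[-19,3.5,151],[0,-12,0],1],[[-19,3.5,151],[0,-12,0],1],[[-19,3.5,151],[0,-12,0],1]]'
python3 - <<'E'
from h import *
import cv2
d=vision.capture("side");s=vision.capture("scene")
a=cv2.resize(s[120:210,270:390,::-1],(400,300),interpolation=cv2.INTER_CUBIC);b=cv2.resize(d[90:210,200:360,::-1],(400,300),interpolation=cv2.INTER_CUBIC)
cv2.imwrite("pics/sd7.png",np.hstack([a,b]))
E
```

```text
time_s: 5.6
position: [0.5082, 0.2248, 0.0738]
tcp_rot: [[0.002, 1.0, -0.005], [1.0, -0.002, -0.0], [-0.0, -0.005, -1.0]]
force: [-0.3, 0.4, -0.4]
opening: 0.003
```

View pics/sd7.png

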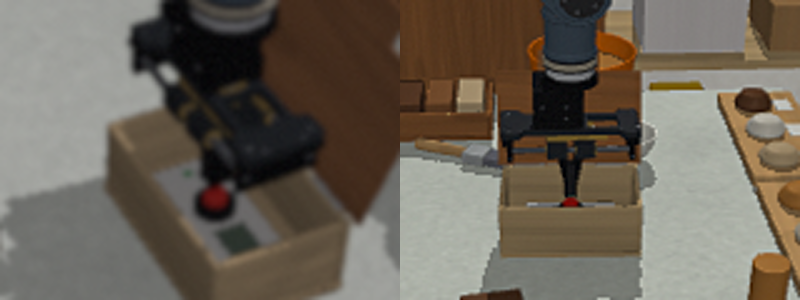

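The tip stands over the button in both views. Now I'll press in small steps and hold.

```bash
python3 -m jog '[[[1,0,5],[0,0,0],1],[[1,0,10],[0,0,0],1],[[1,0,13],[0,0,0],1],[[1,0,15],[0,0,0],1],[[1,0,17],[0,0,0],1],[[1,0,19],[0,0,0],1],[[1,0,19],[0,0,0],1],[[1,0,19],[0,0,0],1]]'
```

```text
time_s: 6.37
position: [0.5095, 0.2271, 0.0566]
tcp_rot: [[-0.0, 1.0, 0.0], [1.0, 0.0, -0.0], [-0.0, 0.0, -1.0]]
force: [-0.6, -0.5, 3.5]
opening: 0.003
```

```bash
python3 -m jog '[[[0,0,1],[0,0,0],1],[[0,0,2],[0,0,0],1],[[0,0,3],[0,0,0],1],[[0,0,3],[0,0,0],1],[[0,0,3],[0,0,0],1]]'; python3 -m jog '[[[0,0,1],[0,0,0],1],[[0,0,2],[0,0,0],1],[[0,0,2],[0,0,0],1],[[0,0,2],[0,0,0],1]]'
```

```text
time_s: 6.78
position: [0.5095, 0.2271, 0.0543]
tcp_rot: [[-0.0, 1.0, 0.0], [1.0, 0.0, 0.0], [0.0, 0.0, -1.0]]
force: [-2.4, -1.1, 10.4]
opening: 0.005
time_s: 7.12
position: [0.5096, 0.2271, 0.0541]
tcp_rot: [[-0.0, 1.0, 0.001], [1.0, 0.0, 0.0], [0.0, 0.001, -1.0]]
force: [-5.4, -1.4, 22.3]
opening: 0.006
```

The force rises steeply to 22 N with z stopped at 54.1 mm, so the button is fully down. I'll retract.

```bash
python3 -m jog '[[[0,0,-4],[0,0,0],1],[[0,0,-12],[0,0,0],1],[[0,0,-30],[0,0,0],1],[[0,0,-60],[0,0,0],1],[[0,0,-90],[0,0,0],1],[[-20,0,-120],[0,0,0],1],[[-50,0,-150],[0,0,0],1],[[-85,0,-170],[0,0,0],1],[[-120,0,-180],[0,0,0],1],[[-120,0,-180],[0,0,0],1],[[-120,0,-180],[0,0,0],1],[[-120,0,-180],[0,0,0],1]]'
python3 - <<'E'
from h import *
import cv2
d=vision.capture("side");s=vision.capture("scene")
cv2.imwrite("pics/sd8.png",np.hstack([cv2.resize(x[:,:,::-1],(400,300),interpolation=cv2.INTER_AREA) for x in(s,d)]))
print(bot.read_state()["force"])
E
```

```text
time_s: 8.12
position: [0.509, 0.1073, 0.2308]
tcp_rot: [[0.001, 1.0, -0.001], [1.0, -0.001, 0.001], [0.001, -0.001, -1.0]]
force: [-0.2, -0.3, 0.3]
opening: 0.004
[-0.23589445  0.30863823 -0.33377497]
```

View pics/sd8.png

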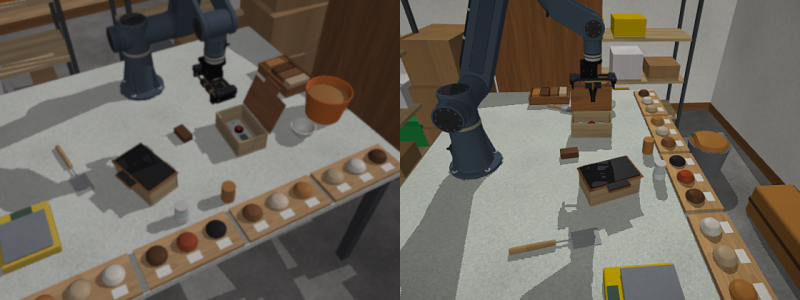

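The lid is open and the charcoal box is shut. The other things look undisturbed, and the robot touches nothing.

```bash
python3 -c "
from rig import bot
print(bot.hand_in())"
```

```text
the job is handed in; nothing more can be done
None
```

I opened the terracotta lid with the shut fingertips under its tab, pressed the red button fully down, released it, and handed the job in at about 8 s on the robot's clock.

- **Lid:** I carried it past upright along the hinge arc. It leans back and stayed open after the fingers left it, in every later picture.
- **Button:** the fingertips stopped at 54.1 mm, 5.9 mm below the button's 60 mm top. The force climbed to about 22 N there, well above the 5 N spring, so it was at the end of its travel. I then backed straight off. I did not measure the spring-back; the button shows in the last pictures, but they are too small to tell.
- **Rest of the bench:** in the last pictures the charcoal box is shut and the other things look unmoved. The robot stands clear, with about 0.5 N on the tool, the same as sensor noise.

My position estimates for the button differed by up to about 8 mm between cameras. I used the close-up wrist view, which put the tip on the button.

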